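# Find the thread hand of a port cap and take it off

### The arm

A 6-joint arm with a two-finger parallel gripper is mounted at the origin on the work surface. World frame = base frame: x ahead of the robot, y to its left, z up, the work surface at z = 0. Lengths are in mm, angles in rad, forces in N, time in s.
With the tool pointing down it reaches from about 350 to 875 mm from the base axis. Payload 4.2 kg.
Tool frame: the origin (TCP) lies midway between the tips of the shut fingers; the grasp point (between the pads) lies 19 mm behind it; z points along the fingers, y is the line along which they close (so a half turn about z gives the same grasp; the last joint's range is limited). The gripper opens to 85 mm and grips with 20 to 120 N. Pads are 22 mm wide; open, the fingers measure 114 mm over their backs; the gripper's body (76 mm by 85 mm) begins 54 mm behind the grasp point. The pads swing forward as they close: fully open they stand 13 mm farther back than shut.
Start: joints at [1.541, 0.385, 0.008, 0, -1.194, -0.259], TCP at [177.969, 599.104, 231.312] pointing down, gripper open.
Joint ranges: [-3.14, 3.14], [-1.21, 2.06], [-1.07, 1.41], [-3.16, 2.05], [-2.99, -0.16], [-3.1, 3.1]. Speed limits (rad/s): [2.79, 2.79, 3.14, 3.14, 3.14, 3.14].

### API

Orientations are given as a rotation vector (axis times angle).
In Python, from workcell import r gives the robot as it stands.
- The arm moves only by the tool carry_out, never from a script. Its argument "series" is a list of rows, each a list of 2 entries, a list of its own where there are three numbers: the shift along the world's x, y, z as a fraction of full scale, then the turn, a rotation vector about the world's x, y, z as a fraction of full scale. A call has 1 to 20 rows; each row is the pose to reach, as a shift and turn from the pose commanded when the call began; what a row does not reach only later rows make up. Full scale, the value 1, is 0.12 m for a shift and 45 degrees for a turn. A row lasts 1/10 s, in which the tool goes at most 50 mm and 8.59 degrees, less where a joint would pass 70% of its speed; a pose out of reach is approached as far as the arm can. A call with a number of a shift or a turn outside -1 to 1 is refused whole. A call with a gripper value outside its range is refused whole. "hand" is the closure in counts, from 0 (fully open) to 255 (shut), set as the call begins (left out, the last holds). The fingers move at their own pace and stop on an object; "squeeze" is the grip in N (left out, the last holds). Time passes only in rows, so rows that repeat a pose let the fingers close. It gives the time, the measured TCP pose, the force, the opening and the grip force at its end, in the units of the state.
- r.read_state(): the state, without advancing time (a new reading comes with each control period).
- r.read_camera(name): name is "side" or "top"; returns a dict with "img" (384x512x3 uint8, red, green, blue), "z_map" (384x512 float32, mm along the optical axis (not along the pixel's ray), 0 where there is no reading), "vertical_fov" (degrees; the focal length in pixels is half the picture's height over the tangent of half this angle, whatever the lens; pixels are square), "cx", "cy" (the principal point, pixels), "R" (3x3) and "t" (3): a world point X has camera coordinates R X + t. Camera axes: x right, y down, z forward; pixel columns grow to the right and rows downward; lengths in mm; the calibration is good to about 2 mm. A picture is of the moment at which its call begins.
- r.job_done(): hands the job in; it is judged then, once.
The state is a dict: "time": time; "qpos": joint angles; "joint_velocities": joint speeds; "joint_efforts": joint torques, N m; "ee_pos": TCP position; "orientation": TCP orientation; "wrist_force": force on the tool from outside, world axes, zero at the start; "wrist_torque": the same for the moment, N m; "grip_width": finger opening in mm; "grip_force": force on a finger pad.
Only numpy, scipy, OpenCV 4.12 (cv2) and the standard library are available. Lean on these libraries where they do the work, as an engineer would, in place of code of your own. Each camera call takes 0.05 s, during which the arm holds its last target. There are 200 camera calls.

### The job

First stand the small steel catch cup, open side up, fully home in the round pocket of the portioning machine's base and let go of it. Then unscrew the machine's port cap by its grip bar: nobody knows whether its thread is right- or left-handed, so try it both ways. Lift the cap off and finish while still holding it level above its port, at least 10 cm higher than it sat; the jar, the tin and the carton stay where they are.

Things in the scene. Friction and masses are not known exactly. Their poses are not given: they have to be found in the camera images.
- machine: Portioning machine fixed on the bench: aluminium base plate, x -75 to 75, y -210 to 165 mm, 16 mm thick. Origin on the bench below the port's axis, z up. Capped port at x 0, y 0; round pocket at x 0, y 120; grey gear housing (120 x 100 mm, top 106 mm above the bench) carrying a steel hopper (radius 56 mm, top 209 mm) at x 0, y -155.
- port (a point): Centre of the top face of the upright port collar (44 mm above the bench), hidden under the cap; the cap's underside of the top disc rests on it. Axes as the machine's.
- pocket (a point): Centre of the floor of the round pocket in the base plate: 58 mm diameter, 6 mm deep, floor 10 mm above the bench, open upward.
- cup_center (a point): Catch cup, plain steel, straight-sided and round: 54 mm outer diameter, 38 mm high, wall 3 mm, closed bottom, open top, 70 to 130 g. The point lies on its axis half-way up (19 mm above its underside); z points to the open side. It starts standing on the bench to the left, open side up.
- cap: Port cap: ribbed aluminium, 62 mm diameter, 29 mm high, 130 to 220 g, black grip bar on top. Origin: centre of the skirt's lower rim. Coarse two-lug thread, its hand unseen and drawn anew each run. Wrong way: stops dead within 6 degrees (a 15 degree trial turn tells; do not force it). Right way: turns easily at constant height, lifts straight off between 50 and 110 degrees (75 is good), not before.
- cap_bar (a point): Centre of the cap's upright grip bar, 54 mm long, 16 mm thick, 30 mm high; 15 mm above the cap's top disc, 44 mm above its lower rim, 20 mm above point port when seated (64 mm above the bench). x along the bar's length, y across its thickness, z up.
- jar_center (a point): Bystander: amber glass jar with a brass-coloured lid, 72 mm diameter, 110 mm high; point at its centre.
- tin_center (a point): Bystander: food tin, 75 mm diameter, 108 mm high; point at its centre.
- carton_center (a point): Bystander: cardboard carton 60 x 150 x 100 mm high; point at its centre.
Mind the look-alikes: they are no part of the job. There is more than one size of the cap; the one meant has the size given above.

How it is judged:
By the outcome, as a careful person would: the job done as asked, in the order asked, and still so for the second after the job is handed in, while the arm keeps its last pose, push and grip.
It also fails if it takes over 54 s, if anything falls off the work surface, if the arm or the gripper's body presses on something with over 40 N, if the wrist force passes 120 N, or if a joint passes its speed limit or range.

## Working session

There is one attempt and no reset: what is moved stays moved. The work goes in short steps, Python scripts to look and compute and a tool call to move; the robot and the scene stay as the last step left them, time stands still between calls to the robot, and variables do not carry over. Pictures are saved under pics/ and viewed, at most 10 in all, crops included, and the job is handed in when it is done.

Besides the shell and the picture viewer there is one more tool, called after "Emit:" as name(argument=value, ...), one argument or row to a line, values as JSON. carry_out: Moves the arm, as the interface text tells. Its arguments: {"type":"object","properties":{"series":{"type":"array"},"hand":{"type":"number"},"squeeze":{"type":"number"}},"required":["series"]}

```bash
mkdir -p pics; ls; python3 - <<'E'
from workcell import r
import cv2,numpy as np
for n in("top","side"):
    c=r.read_camera(n); np.savez(f"{n}0.npz",**c)
    cv2.imwrite(f"pics/{n}0.png",c["img"][...,::-1])
    print(n,c["vertical_fov"],c["cx"],c["cy"],np.round(-c["R"].T@c["t"]),np.round(c["R"],2).tolist(),c.keys())
s=r.read_state();print(s)
E
```

```text
pics
top 54.584777587587375 257.97535499032176 188.1207324284095 [ 437.   15. 1011.] [[-0.0, -1.0, 0.01], [-0.99, 0.0, -0.11], [0.11, -0.01, -0.99]] dict_keys(['img', 'z_map', 'vertical_fov', 'cx', 'cy', 'R', 't'])
side 57.813804294554075 254.27235175515528 189.7288850068222 [ -29. -581.  661.] [[0.7, -0.72, -0.01], [-0.41, -0.39, -0.82], [0.58, 0.58, -0.57]] dict_keys(['img', 'z_map', 'vertical_fov', 'cx', 'cy', 'R', 't'])
{'time': 0.1, 'qpos': array([ 1.54056333e+00,  3.85493585e-01,  6.75247467e-03, -4.32501252e-04,
       -1.19402465e+00, -2.58592182e-01]), 'joint_velocities': array([-0.00041183, -0.00221971,  0.00356913,  0.0020603 ,  0.00052857,
       -0.0019333 ]), 'joint_efforts': array([-6.89581179e-05, -3.93318522e+01,  1.88930601e+01,  4.19800624e+00,
       -2.60286361e-03,  6.20741474e-06]), 'ee_pos': array([177.85638935, 598.60453195, 230.31903128]), 'orientation': array([ 3.10687297e+00, -4.52069875e-01, -2.74728756e-04]), 'wrist_force': array([ 0.62948246, -0.23987543, -0.54666004]), 'wrist_torque': array([-0.0338269 , -0.01712056,  0.05272625]), 'grip_force': 0.0, 'grip_width': 85.30686484992175}
```

View pics/top0.png

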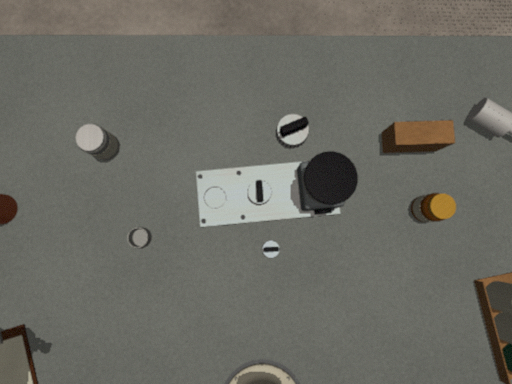

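View pics/side0.png

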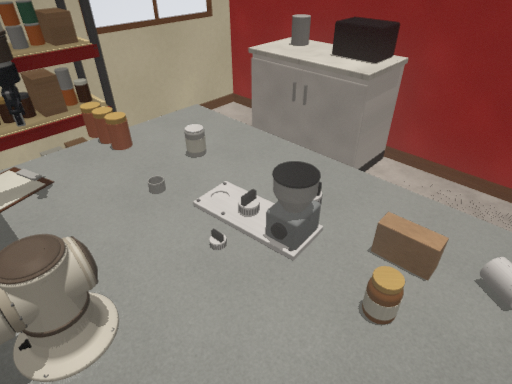

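The top view shows these candidates:
- **Cap:** seated cap with bar at (260,191). The look-alikes are a larger loose cap at (293,130) and a smaller one at (271,249). I choose the one on the machine.
- **Cup:** (139,238). It is the only small open cup, and the tin at (90,138) is tall.
- **Pocket:** ring at (215,197).

In the side view the cup is at (157,185), the cap at (249,203) and the pocket at (221,196).

```bash
cat > h.py <<'E'
import numpy as np,cv2
def load(n): return dict(np.load(n))
def f(c): return c["img"].shape[0]/2/np.tan(np.radians(float(c["vertical_fov"]))/2)
def plane(c,uv,z):
    uv=np.atleast_2d(np.asarray(uv,float)); F=f(c)
    d=np.c_[(uv[:,0]-c["cx"])/F,(uv[:,1]-c["cy"])/F,np.ones(len(uv))]@c["R"]
    o=-c["R"].T@c["t"]; return o+d*((z-o[2])/d[:,2])[:,None]
def proj(c,P):
    q=np.atleast_2d(P)@c["R"].T+c["t"]; return q[:,:2]/q[:,2:]*f(c)+[c["cx"],c["cy"]]
def cloud(c):
    v,u=np.mgrid[:384,:512]; F=f(c); z=c["z_map"]
    return (np.stack([(u-c["cx"])/F*z,(v-c["cy"])/F*z,z],-1)-c["t"])@c["R"]
E
python3 - <<'E'
from h import *
t=load("top0.npz");s=load("side0.npz")
def crop(c,x,y,w,h,k): return cv2.resize(c["img"][y:y+h,x:x+w,::-1],None,fx=k,fy=k,interpolation=cv2.INTER_CUBIC)
a=crop(t,115,150,240,100,3.3);b=crop(s,130,160,200,90,3.96)
w=min(a.shape[1],b.shape[1]);h=min(600-a.shape[0],b.shape[0])
cv2.imwrite("pics/crop.png",np.vstack([a[:,:w],b[:h,:w]]))
P=cloud(t)
for n,(x,y,w,h),lo,hi in [("cup",(120,220,40,36),15,60),("bar",(240,170,40,40),58,95)]:
    Q=P[y:y+h,x:x+w].reshape(-1,3);Q=Q[(Q[:,2]>lo)&(Q[:,2]<hi)]
    print(n,len(Q),Q.mean(0),Q.min(0),Q.max(0),np.percentile(Q[:,2],[10,50,90]))
# base plate outline
g=cv2.cvtColor(t["img"],cv2.COLOR_RGB2GRAY); m=(g>150).astype(np.uint8)
m[:155]=0;m[232:]=0;m[:,:190]=0;m[:,345:]=0
cs=max(cv2.findContours(m,0,2)[0],key=cv2.contourArea); rc=cv2.minAreaRect(cs);print(rc,plane(t,cv2.boxPoints(rc),16).round(1).tolist())
E
```

```text
cup 175 [420.19760261 322.27135306  31.76560134] [394.93995791 295.51241853  15.03193459] [444.67974244 347.89869876  42.20204233] [19.2759878  34.52126079 40.2538436 ]
bar 134 [536.47761132   6.56434645  79.53693525] [510.26960669  -1.57755506  58.91457931] [564.72903112  16.11573272  84.27286089] [76.77307901 79.76663848 82.04593327]
((252.455078125, 193.52810668945312), (55.74774932861328, 110.68962097167969), 84.5596694946289) [[597.6, 179.0, 16.0], [626.4, -119.5, 16.0], [475.9, -131.2, 16.0], [448.4, 162.4, 16.0]]
```

View pics/crop.png

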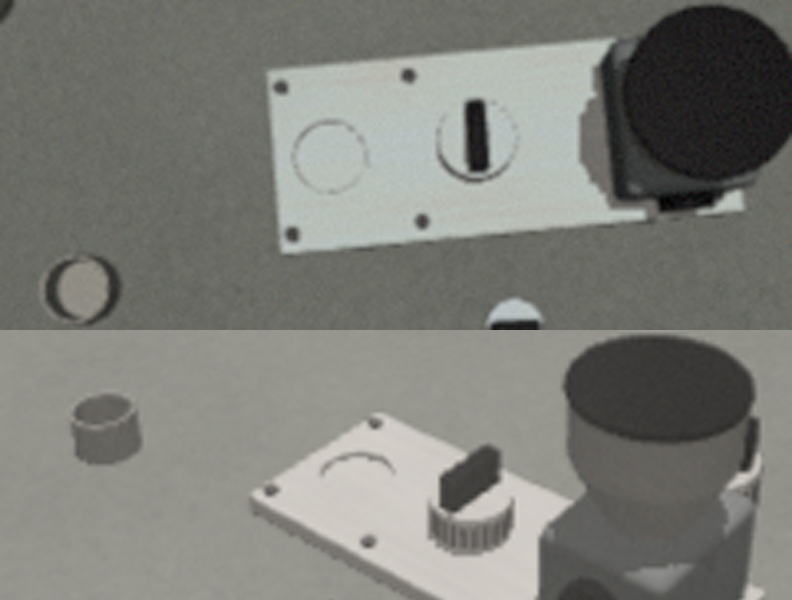

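The close crop confirms the choices: the cap on the machine has a 54 mm bar, the cup is open side up, and the pocket is the ring left of the cap. Next I refine the measurements.

```bash
python3 - <<'E'
from h import *
t=load("top0.npz");s=load("side0.npz")
g=cv2.cvtColor(t["img"],cv2.COLOR_RGB2GRAY);gs=cv2.cvtColor(s["img"],cv2.COLOR_RGB2GRAY)
def circ(P):
    A=np.c_[2*P[:,:2],np.ones(len(P))];x=np.linalg.lstsq(A,(P[:,:2]**2).sum(1),rcond=None)[0]
    return x[0],x[1],np.sqrt(x[2]+x[0]**2+x[1]**2)
# subpixel edges: lines of the plate by gradient crossing
def edge(pts,horizontal,lo,hi,thr):
    out=[]
    for k in pts:
        a=(g[lo:hi,k] if horizontal else g[k,lo:hi]).astype(float)
        d=np.abs(np.diff(a)); i=d.argmax(); w=d[max(i-1,0):i+2]; c=lo+.5+(np.arange(max(i-1,0),i+2)[:len(w)]*w).sum()/w.sum()
        out.append((k,c) if horizontal else (c,k))
    return np.array(out)
def line(P): vx,vy,x,y=cv2.fitLine(P[:,:2].astype(np.float32),cv2.DIST_HUBER,0,.01,.01).ravel(); return (vx,vy),(x,y)
for n,e in [("far",edge(range(202,296,2),1,155,180,0)),("near",edge(range(205,300,2),1,210,235,0)),("left",edge(range(176,222,2),0,185,208,0))]:
    d,p=line(plane(t,e,16)); print(n,np.round(p,1),"angle",np.degrees(np.arctan2(d[1],d[0])))
# pocket ring: dark pixels vs local plate
bl=cv2.medianBlur(g,15).astype(float)-g
v,u=np.mgrid[:384,:512]
m=(bl>8)&(np.hypot(u-215,v-197)<15)
print("pocket top",m.sum(),circ(plane(t,np.c_[u[m],v[m]],16)),circ(plane(t,np.c_[u[m],v[m]],10)))
# bar
m=((g<70)&(abs(u-260)<16)&(abs(v-191)<18)).astype(np.uint8)
n,l,st,ce=cv2.connectedComponentsWithStats(m);i=1+st[1:,4].argmax()
vv,uu=np.nonzero(l==i);Q=plane(t,np.c_[uu,vv],79);rc=cv2.minAreaRect(Q[:,:2].astype(np.float32));print("bar",rc,Q.mean(0),np.degrees(np.linalg.svd(np.cov((Q-Q.mean(0))[:,:2].T))[0][:,0]@[[0],[0]]) if 0 else np.linalg.svd(np.cov((Q-Q.mean(0))[:,:2].T))[0][:,0])
# cup
np.set_printoptions(linewidth=200)
print(g[225:252,124:156])
# side cup mask
P=cloud(t);z=P[...,2]
m=(z>12)&(np.hypot(u-139,v-238)<20);print(m.sum(),circ(P[m]))
Q=P[(z>35)&(z<45)&(np.hypot(u-139,v-238)<20)];print(len(Q),circ(Q))
Ps=cloud(s);m=(Ps[...,2]>8)&(np.hypot(u-157,v-185)<20);Q=Ps[m];print("side",m.sum(),Q.min(0),Q.max(0),circ(Q))
for nm,uv in [("tin",(90,138)),("jar",(438,207)),("hopper",(330,180)),("bigcap",(293,130)),("small",(271,249))]:
    print(nm,P[uv[1],uv[0]])
E
```

```text
far [611.   38.8] angle -84.69597
near [460.9  32.7] angle -84.62277
left [517.1 169.6] angle 5.062694
pocket top 122 (np.float64(527.1368722627194), np.float64(124.45964754674515), np.float64(29.1648453897082)) (np.float64(527.6792826688891), np.float64(125.11761441271642), np.float64(29.340707963288637))
bar ((536.5824584960938, 5.964199066162109), (51.27783203125, 13.705378532409668), 4.313206672668457) [536.46055287   5.98544918  79.        ] [-0.99755432 -0.06989544]
[[108 108 106 105 107 108 108 105 105 106 105 103 111 109 107 102 107 107 108 106 105 109 106 105 110 106 103 105 106 109 103 104]
 [105 102 106 108 107 106 108 106 103 107 103 104 110 106  99  98  97 100  98 102 104 107 110 108 109 106 106 105 104 104 103 107]
 [103 104 106 107 106 104 103 108 106 105 112 119 118 106 100 107 107  99  87  85  95  96  99 108 110 106 105 106 104 104 107 107]
 [103 106 106 110 106 102 102 104 115 113 107 112 107  94  96 111 118 109  98  80  64  66  83  95 107 110 109 106 104 107 105 108]
 [107 107 105 108 105 102 106 109 115  98  71  61  67  86 101 113 115 121 127 123  92  70  58  69  
[... 2841 characters left out ...]
106 105 102 102 103 104 106 102 104 105 107 106 106 106 104 110 104 106]]
197 (np.float64(428.64200891770287), np.float64(185.81893471180848), np.float64(140.1279699571843))
84 (np.float64(420.4312213731824), np.float64(321.9347152424888), np.float64(25.17489971587616))
side 250 [ -28.96800161 -581.20196354    8.14398763] [451.2485928  350.61704966 661.33779597] (np.float64(191.0653332731137), np.float64(-112.90287737213562), np.float64(491.99708754520225))
tin [665.30911932 423.58541535 108.95835852]
jar [ 493.79369279 -429.44801481  108.72263762]
hopper [ 546.56699704 -147.27259512  209.31326733]
bigcap [695.23528601 -82.05491697  74.51393454]
small [390.33600131 -24.89387974  42.67702273]
```

Emit:
carry_out(
  series=[
    [[0.17,-0.19,0],[0,0,0.12]],
    [[0.34,-0.39,0],[0,0,0.24]],
    [[0.51,-0.58,0],[0,0,0.36]],
    [[0.673,-0.77,0],[0,0,0.489]],
  ],
  hand=0,
  squeeze=40,
)

```text
time: 0.5
ee_pos: [259.2, 505.5, 230.8]
orientation: [3.137, 0.156, -0.001]
wrist_force: [0.8, 0.7, 0.6]
grip_width: 85.6
grip_force: 0.0
```

Emit:
carry_out(
  series=[
    [[0.22,-0.25,0],[0,0,0]],
    [[0.44,-0.51,-0.1],[0,0,0]],
    [[0.673,-0.77,-0.2],[0,0,0]],
  ],
)

```text
time: 0.8
ee_pos: [340.1, 413.0, 207.1]
orientation: [-3.137, -0.151, -0.0]
wrist_force: [-0.1, -0.2, 0.6]
grip_width: 85.4
grip_force: 0.0
```

Emit:
carry_out(
  series=[
    [[0.22,-0.25,-0.2],[0,0,0]],
    [[0.44,-0.51,-0.4],[0,0,0]],
    [[0.58,-0.68,-0.6],[0,0,0]],
    [[0.65,-0.75,-0.7],[0,0,0]],
    [[0.673,-0.77,-0.7],[0,0,0]],
    [[0.673,-0.77,-0.7],[0,0,0]],
    [[0.673,-0.77,-0.7],[0,0,0]],
  ],
)

```text
time: 1.5
ee_pos: [420.4, 323.5, 124.5]
orientation: [-3.136, -0.152, -0.003]
wrist_force: [0.3, -0.7, 0.0]
grip_width: 85.2
grip_force: 0.0
```

Emit:
carry_out(
  series=[
    [[0,0,-0.3],[0,0,0]],
    [[0,0,-0.6],[0,0,0]],
    [[0,0,-0.85],[0,0,0]],
    [[0,0,-0.969],[0,0,0]],
    [[0,0,-0.969],[0,0,0]],
    [[0,0,-0.969],[0,0,0]],
    [[0,0,-0.969],[0,0,0]],
  ],
)

```text
time: 2.2
ee_pos: [420.8, 323.4, 8.6]
orientation: [-3.135, -0.151, -0.004]
wrist_force: [-1.3, 0.7, 1.4]
grip_width: 85.2
grip_force: 0.0
```

```bash
python3 - <<'E'
from workcell import r
import cv2,numpy as np
s=r.read_state();print(s["ee_pos"],s["wrist_force"])
a=r.read_camera("top")["img"][200:280,90:190];b=r.read_camera("side")["img"][130:230,100:225]
a=cv2.resize(a,(500,400));b=cv2.resize(b,(500,400))[:, :300]
cv2.imwrite("pics/pre.png",np.hstack([a,b])[...,::-1])
E
```

```text
[420.79403148 323.39766615   8.62952244] [-1.34312187  0.72876021  1.39154981]
```

View pics/pre.png

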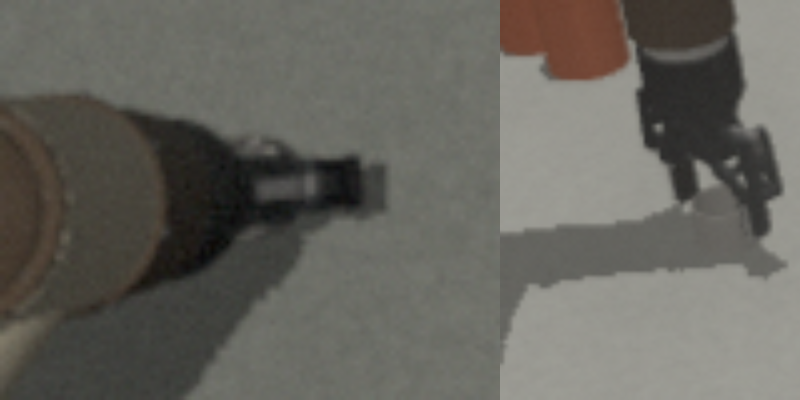

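The fingers straddle the cup; in the side crop the cup is at (715,205), between them. Closing.

Emit:
carry_out(
  series=[
    [[0,0,0],[0,0,0]],
    [[0,0,0],[0,0,0]],
    [[0,0,0],[0,0,0]],
    [[0,0,0],[0,0,0]],
    [[0,0,0],[0,0,0]],
    [[0,0,0],[0,0,0]],
    [[0,0,0],[0,0,0]],
    [[0,0,0],[0,0,0]],
  ],
  hand=255,
)

```text
time: 3.1
ee_pos: [420.4, 322.1, 7.9]
orientation: [-3.138, -0.15, -0.001]
wrist_force: [-1.2, -0.4, 5.6]
grip_width: 53.2
grip_force: 41.6
```

Emit:
carry_out(
  series=[
    [[0,0,0.2],[0,0,0]],
    [[0,0,0.45],[0,0,0]],
    [[0.1,-0.2,0.5],[0,0,0]],
    [[0.23,-0.42,0.5],[0,0,0]],
    [[0.34,-0.62,0.5],[0,0,0]],
    [[0.447,-0.82,0.5],[0,0,0]],
  ],
)

```text
time: 3.7
ee_pos: [474.1, 222.4, 67.1]
orientation: [-3.138, -0.149, 0.0]
wrist_force: [-0.5, -0.2, -0.6]
grip_width: 53.7
grip_force: 42.6
```

Emit:
carry_out(
  series=[
    [[0.12,-0.23,0],[0,0,0]],
    [[0.24,-0.45,0],[0,0,0]],
    [[0.36,-0.67,0],[0,0,0]],
    [[0.43,-0.79,0],[0,0,0]],
    [[0.446,-0.82,-0.1],[0,0,0]],
    [[0.446,-0.82,-0.22],[0,0,0]],
    [[0.446,-0.82,-0.3],[0,0,0]],
    [[0.446,-0.82,-0.317],[0,0,0]],
    [[0.446,-0.82,-0.317],[0,0,0]],
    [[0.446,-0.82,-0.317],[0,0,0]],
    [[0.446,-0.82,-0.317],[0,0,0]],
  ],
)

```text
time: 4.8
ee_pos: [527.7, 125.6, 29.6]
orientation: [-3.137, -0.15, -0.002]
wrist_force: [-0.6, 0.9, -1.3]
grip_width: 53.6
grip_force: 42.6
```

```bash
python3 - <<'E'
from workcell import r
import cv2,numpy as np
s=r.read_state();print(s["ee_pos"],s["wrist_force"],s["orientation"],s["grip_width"])
for n in("top","side"): np.savez(n+"1.npz",**r.read_camera(n))
a=np.load("top1.npz")["img"][160:240,170:270];b=np.load("side1.npz")["img"][140:240,175:275]
cv2.imwrite("pics/hold.png",np.hstack([cv2.resize(a,(400,400),interpolation=2),cv2.resize(b,(400,400),interpolation=2)])[...,::-1])
E
```

```text
[527.74932321 125.60915478  29.56275908] [-0.64165739  0.93660394 -1.27765718] [-3.13743281e+00 -1.50423343e-01 -1.84346781e-03] 53.58280158334772
```

View pics/hold.png

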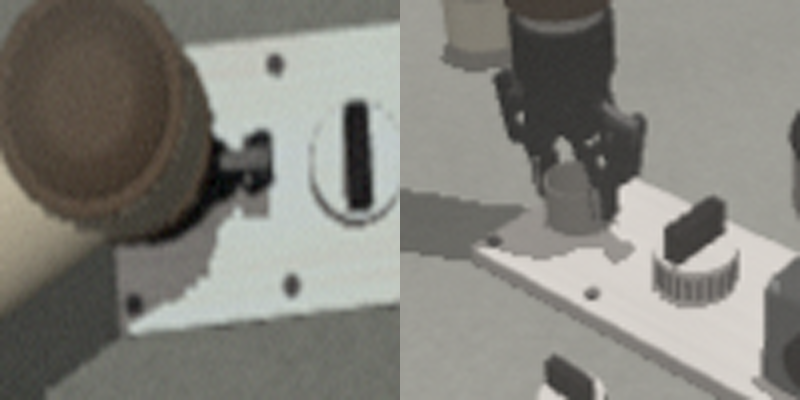

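The cup is held upright over the pocket; in the side crop it is at (575,195). Lowering it by feel.

Emit:
carry_out(
  series=[
    [[0,0,-0.02],[0,0,0]],
    [[0,0,-0.035],[0,0,0]],
    [[0,0,-0.045],[0,0,0]],
    [[0,0,-0.055],[0,0,0]],
    [[0,0,-0.06],[0,0,0]],
    [[0,0,-0.06],[0,0,0]],
  ],
)

```text
time: 5.5
ee_pos: [527.3, 125.1, 21.6]
orientation: [3.138, 0.15, -0.0]
wrist_force: [-1.1, -0.0, -1.0]
grip_width: 53.7
grip_force: 42.6
```

Emit:
carry_out(
  series=[
    [[0,0,-0.008],[0,0,0]],
    [[0,0,-0.016],[0,0,0]],
    [[0,0,-0.024],[0,0,0]],
    [[0,0,-0.024],[0,0,0]],
  ],
)

```text
time: 5.9
ee_pos: [527.3, 125.1, 18.7]
orientation: [3.138, 0.15, -0.0]
wrist_force: [-0.0, 0.0, -1.2]
grip_width: 54.0
grip_force: 42.6
```

Emit:
carry_out(
  series=[
    [[0,0,-0.004],[0,0,0]],
    [[0,0,-0.008],[0,0,0]],
    [[0,0,-0.012],[0,0,0]],
    [[0,0,-0.012],[0,0,0]],
  ],
)

```text
time: 6.3
ee_pos: [527.4, 125.1, 18.0]
orientation: [-3.138, -0.15, -0.0]
wrist_force: [-1.7, -0.0, 3.6]
grip_width: 53.5
grip_force: 43.0
```

The cup touches the floor at the expected height (7.9 + 10 mm). Releasing and rising.

Emit:
carry_out(
  series=[
    [[0,0,0],[0,0,0]],
    [[0,0,0],[0,0,0]],
    [[0,0,0],[0,0,0]],
    [[0,0,0],[0,0,0]],
    [[0,0,0],[0,0,0]],
    [[0,0,0],[0,0,0]],
    [[0,0,0.15],[0,0,0]],
    [[0,0,0.4],[0,0,0]],
    [[0,0,0.7],[0,0,0]],
    [[0,0,0.95],[0,0,0]],
    [[0,0,0.95],[0,0,0]],
  ],
  hand=0,
)

```text
time: 7.4
ee_pos: [530.2, 126.3, 136.3]
orientation: [-3.134, -0.151, -0.015]
wrist_force: [0.2, -0.6, 0.6]
grip_width: 85.6
grip_force: 0.0
```

```bash
python3 - <<'E'
from workcell import r
from h import *
s=r.read_state();print(s["ee_pos"],s["wrist_force"])
c=r.read_camera("side");np.savez("side2.npz",**c);t=r.read_camera("top")
P=cloud(c);q=proj(c,[527.4,125.1,48])[0].astype(int);print(q)
W=P[q[1]-22:q[1]+30,q[0]-25:q[0]+25].reshape(-1,3)
W=W[(np.hypot(W[:,0]-527,W[:,1]-125)<40)];T=W[(W[:,2]>40)&(W[:,2]<60)]
print(np.percentile(W[:,2],[50,90,95,98]),len(T),T.min(0),T.max(0))
A=np.c_[2*T[:,:2],np.ones(len(T))];x=np.linalg.lstsq(A,(T[:,:2]**2).sum(1),rcond=None)[0];print(x[:2],np.sqrt(x[2]+x[0]**2+x[1]**2))
# bar seen from side, points near its top
for C in(c,load("side0.npz")):
    P=cloud(C);B=P.reshape(-1,3);B=B[(np.hypot(B[:,0]-538,B[:,1]-6)<45)&(B[:,2]>72)&(B[:,2]<85)];print("bar",len(B),B.mean(0),B.min(0),B.max(0))
cv2.imwrite("pics/placed.png",cv2.resize(c["img"][150:240,180:300,::-1],None,fx=6,fy=6,interpolation=2))
E
```

```text
[530.21024323 126.33283373 136.26404927] [ 0.18668295 -0.55251024  0.63396022]
[218 188]
[27.71376211 47.85665813 49.10270853 50.45054497] 103 [504.8490015   96.65820335  40.05688558] [559.05758954 152.24267062  51.19763365]
[531.6069812  124.70665192] 25.24593493612679
bar 86 [540.67425624   4.20575857  78.33578845] [515.91040399  -3.72181068  72.14478288] [568.68646465  16.51078289  82.33074422]
bar 88 [539.79251249   3.83322178  78.41610844] [514.15079461  -4.21991717  72.00490602] [568.95085484  18.13070168  82.2850556 ]
```

View pics/placed.png

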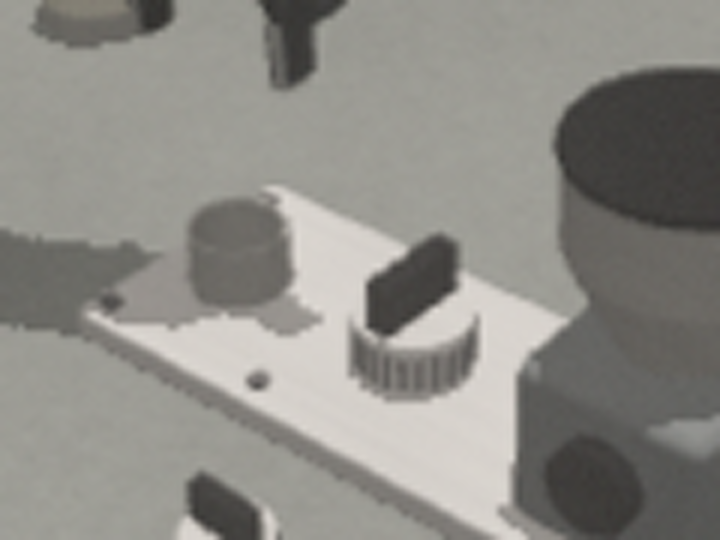

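The cup stands home, rim at about 48 mm. Next, the cap's bar.

Emit:
carry_out(
  series=[
    [[0.03,-0.3,0],[0,0,0]],
    [[0.06,-0.6,0],[0,0,0]],
    [[0.085,-0.88,0],[0,0,0]],
    [[0.092,-0.996,0],[0,0,0]],
    [[0.092,-0.996,-0.2],[0,0,0]],
    [[0.092,-0.996,-0.4],[0,0,0]],
    [[0.092,-0.996,-0.58],[0,0,0]],
    [[0.092,-0.996,-0.654],[0,0,0]],
    [[0.092,-0.996,-0.654],[0,0,0]],
    [[0.092,-0.996,-0.654],[0,0,0]],
    [[0.092,-0.996,-0.654],[0,0,0]],
  ],
)

```text
time: 8.6
ee_pos: [539.3, 5.9, 54.0]
orientation: [-3.138, -0.15, -0.003]
wrist_force: [-0.5, 0.5, 0.5]
grip_width: 85.4
grip_force: 0.0
```

Emit:
carry_out(
  series=[
    [[0,0,0],[0,0,0]],
    [[0,0,0],[0,0,0]],
    [[0,0,0],[0,0,0]],
    [[0,0,0],[0,0,0]],
    [[0,0,0],[0,0,0]],
    [[0,0,0],[0,0,0]],
    [[0,0,0],[0,0,0]],
    [[0,0,0],[0,0,0]],
    [[0,0,0],[0,0,0]],
    [[0,0,0],[0,0,0]],
    [[0,0,0],[0,0,0]],
    [[0,0,0],[0,0,0]],
  ],
  hand=255,
  squeeze=60,
)

```text
time: 9.8
ee_pos: [538.6, 5.6, 53.2]
orientation: [-3.138, -0.15, -0.001]
wrist_force: [-0.0, 1.0, 3.5]
grip_width: 15.1
grip_force: 59.2
```

```bash
python3 - <<'E'
from workcell import r
s=r.read_state();print({k:s[k].round(2) for k in("qpos","ee_pos","wrist_force","wrist_torque","orientation")},s["grip_width"])
E
```

```text
{'qpos': array([ 0.31,  0.44, -0.42,  0.  , -0.71,  1.35]), 'ee_pos': array([538.64,   5.63,  53.24]), 'wrist_force': array([-0.02,  0.96,  3.47]), 'wrist_torque': array([0.12, 0.22, 0.01]), 'orientation': array([-3.14, -0.15, -0.  ])} 15.126384866655973
```

Emit:
carry_out(
  series=[
    [[0,0,0],[0,0,0.045]],
    [[0,0,0],[0,0,0.09]],
    [[0,0,0],[0,0,0.135]],
    [[0,0,0],[0,0,0.18]],
    [[0,0,0],[0,0,0.22]],
    [[0,0,0],[0,0,0.22]],
    [[0,0,0],[0,0,0.22]],
  ],
)

```text
time: 10.5
ee_pos: [538.3, 5.3, 53.2]
orientation: [3.113, 0.42, -0.001]
wrist_force: [-1.0, -0.4, 5.2]
grip_width: 15.1
grip_force: 59.5
```

```bash
python3 - <<'E'
from workcell import r
s=r.read_state();print({k:s[k].round(3) for k in("qpos","ee_pos","wrist_force","wrist_torque","orientation")},s["grip_width"])
E
```

```text
{'qpos': array([ 3.110e-01,  4.400e-01, -4.250e-01,  1.000e-03, -7.070e-01,
        1.527e+00]), 'ee_pos': array([538.273,   5.253,  53.227]), 'wrist_force': array([-1.029, -0.412,  5.163]), 'wrist_torque': array([-0.313,  0.315,  0.029]), 'orientation': array([ 3.113e+00,  4.200e-01, -1.000e-03])} 15.065855576549703
```

Counter-clockwise turns freely past 6° with no torque. Continuing that way to 35°, then 75°.

Emit:
carry_out(
  series=[
    [[0,0,0],[0,0,0.055]],
    [[0,0,0],[0,0,0.11]],
    [[0,0,0],[0,0,0.17]],
    [[0,0,0],[0,0,0.23]],
    [[0,0,0],[0,0,0.3]],
    [[0,0,0],[0,0,0.37]],
    [[0,0,0],[0,0,0.44]],
    [[0,0,0],[0,0,0.5]],
    [[0,0,0],[0,0,0.555]],
    [[0,0,0],[0,0,0.555]],
  ],
)

```text
time: 11.5
ee_pos: [538.3, 4.9, 53.2]
orientation: [2.948, 1.083, -0.001]
wrist_force: [-1.1, -1.3, 5.1]
grip_width: 15.0
grip_force: 59.4
```

```bash
python3 - <<'E'
from workcell import r
from h import *
s=r.read_state();print({k:s[k].round(3) for k in("qpos","ee_pos","wrist_force","wrist_torque","orientation")},s["grip_width"])
c=r.read_camera("side");cv2.imwrite("pics/turn.png",cv2.resize(c["img"][150:240,180:300,::-1],None,fx=6,fy=6,interpolation=2))
E
```

```text
{'qpos': array([ 3.110e-01,  4.400e-01, -4.250e-01,  1.000e-03, -7.070e-01,
        1.963e+00]), 'ee_pos': array([538.251,   4.925,  53.208]), 'wrist_force': array([-1.073, -1.344,  5.058]), 'wrist_torque': array([-0.711,  0.262,  0.022]), 'orientation': array([ 2.948e+00,  1.083e+00, -1.000e-03])} 15.025950484041411
```

View pics/turn.png

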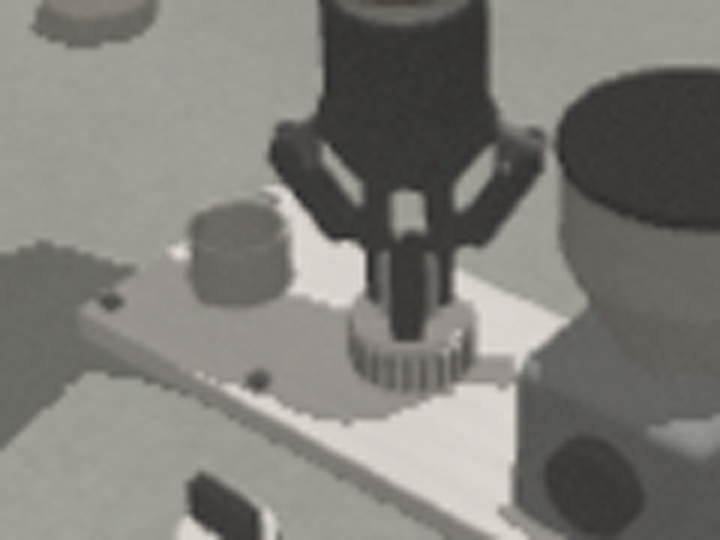

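The bar has turned with the fingers (405,290) and the cap sits level.

Emit:
carry_out(
  series=[
    [[0,0,0],[0,0,0.08]],
    [[0,0,0],[0,0,0.16]],
    [[0,0,0],[0,0,0.24]],
    [[0,0,0],[0,0,0.32]],
    [[0,0,0],[0,0,0.4]],
    [[0,0,0],[0,0,0.48]],
    [[0,0,0],[0,0,0.56]],
    [[0,0,0],[0,0,0.64]],
    [[0,0,0],[0,0,0.72]],
    [[0,0,0],[0,0,0.8]],
    [[0,0,0],[0,0,0.88]],
    [[0,0,0],[0,0,0.9]],
    [[0,0,0],[0,0,0.9]],
  ],
)

```text
time: 12.85
ee_pos: [539.6, 4.8, 53.2]
orientation: [2.39, 2.035, 0.002]
wrist_force: [1.9, -3.9, 2.1]
grip_width: 14.7
grip_force: 59.0
```

Emit:
carry_out(
  series=[
    [[0,0,0.01],[0,0,0]],
    [[0,0,0.02],[0,0,0]],
    [[0,0,0.03],[0,0,0]],
    [[0,0,0.04],[0,0,0]],
    [[0,0,0.04],[0,0,0]],
  ],
)

```text
time: 13.35
ee_pos: [539.8, 5.3, 57.1]
orientation: [2.391, 2.035, 0.003]
wrist_force: [4.7, -3.0, -4.0]
grip_width: 14.9
grip_force: 58.6
```

Emit:
carry_out(
  series=[
    [[0,0,0.03],[0,0,0]],
    [[0,0,0.07],[0,0,0]],
    [[0,0,0.12],[0,0,0]],
    [[0,0,0.18],[0,0,0]],
    [[0,0,0.26],[0,0,0]],
    [[0,0,0.36],[0,0,0]],
    [[0,0,0.48],[0,0,0]],
    [[0,0,0.6],[0,0,0]],
    [[0,0,0.72],[0,0,0]],
    [[0,0,0.84],[0,0,0]],
    [[0,0,0.94],[0,0,0]],
    [[0,0,0.985],[0,0,0]],
    [[0,0,0.985],[0,0,0]],
    [[0,0,0.985],[0,0,0]],
    [[0,0,0.985],[0,0,0]],
    [[0,0,0.985],[0,0,0]],
  ],
)

```text
time: 14.95
ee_pos: [538.1, 5.5, 175.2]
orientation: [-2.391, -2.036, 0.002]
wrist_force: [0.2, -1.3, -2.0]
grip_width: 14.9
grip_force: 59.3
```

```bash
python3 - <<'E'
from workcell import r
from h import *
s=r.read_state();print({k:s[k].round(3) for k in("qpos","ee_pos","wrist_force","wrist_torque","orientation")},s["grip_width"])
c=r.read_camera("side");cv2.imwrite("pics/lift.png",cv2.resize(c["img"][90:240,160:340,::-1],None,fx=4,fy=4,interpolation=2))
E
```

```text
{'qpos': array([ 0.312,  0.288, -0.287, -0.   , -0.998,  2.67 ]), 'ee_pos': array([538.09 ,   5.482, 175.244]), 'wrist_force': array([ 0.248, -1.293, -1.965]), 'wrist_torque': array([-0.033, -0.01 , -0.036]), 'orientation': array([-2.391e+00, -2.036e+00,  2.000e-03])} 14.934619976574073
```

View pics/lift.png

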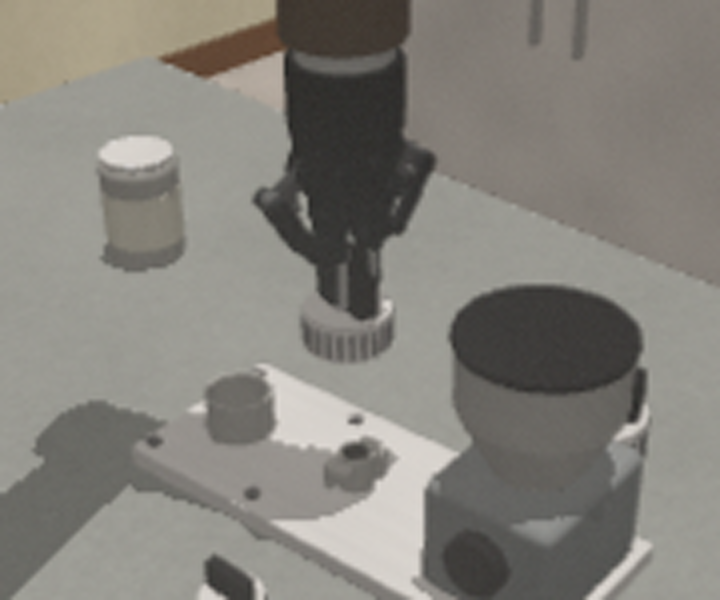

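The cap is held level at (347,325), 122 mm above its seat, with the bare port below at (355,460). The cup is still in its pocket at (240,405). Handing in.

```bash
python3 -c "
from workcell import r
print(r.job_done())"
```

```text
the job is handed in; nothing more can be done
None
```

The cup stands open side up, fully home in the pocket; the cap came free counter-clockwise at about 75° (it turned freely on the first trial, so I did not try clockwise), is held level about 122 mm above its seat, and the job is handed in.

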